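# Point out the short lunch box and the cup it needs

## Robot

A 6-joint arm with a two-finger parallel gripper is mounted at the origin on the work surface. World frame = base frame: x ahead of the robot, y to its left, z up, the work surface at z = 0. Lengths are in m, angles in rad, forces in N, time in s.
With the tool pointing down it reaches from about 0.3 to 0.875 m from the base axis. Payload 6.4 kg.
Tool frame: the origin (TCP) lies between the finger pads; the fingertips stand 19 mm ahead of it and the grasp point (between the pads) is the TCP; z points along the fingers, y is the direction in which the jaws open and shut (so a half turn about z gives the same grasp; the last joint's range is limited). The gripper opens to 88 mm and grips with 3 to 60 N. Pads are 18 mm wide; open, the fingers measure 123 mm over their backs; the gripper's body (75 mm by 187 mm) begins 45 mm behind the grasp point.
Start: joints at [-1.44, 0.181, 1.607, -0, 1.354, -0.206], TCP at [0.19, -0.543, 0.22] pointing down, gripper open.
Joint ranges: [-2.99, 2.99], [-0.89, 2.07], [0.3, 2.58], [-1.14, 4.28], [0, 2.63], [-3.12, 3.12]. Speed limits (rad/s): [2.57, 2.57, 3.01, 3.14, 3.14, 3.14].

## Interface

Orientations are given as a rotation vector (axis times angle).
In Python, from workcell import r gives the robot as it stands.
- The arm moves only by the tool jog_arm, never from a script. Its argument "deltas" is a list that holds one entry, the list of rows, each a list of 7 numbers: the shift along the tool's x, y, z normalised to -1 to 1, where 1 is 100 mm, then the turn, a rotation vector about the tool's x, y, z normalised to -1 to 1, where 1 is 180 degrees, then the opening, from 0 (shut) to 1 (fully open). A call has exactly 10 rows; each row is the pose to reach, as a shift and turn from the pose measured when the call began, along the tool's axes at that moment, turning the shorter way round; what a row does not reach only later rows make up. A row lasts 1/10 s, in which the tool goes at most 50 mm and 8.59 degrees, less where a joint would pass 70% of its speed; a pose out of reach is approached as far as the arm can. A call with a number of a shift or a turn outside -1 to 1 is refused whole. A call with a gripper value outside its range is refused whole. The fingers move at their own pace and stop on an object; the grip force is fixed at half the most. Time passes only in rows, so rows that repeat a pose let the fingers close, or fill a call up. It gives the time, the measured TCP pose, the force and the opening at its end, in the units of the state.
- r.state(): the state, without advancing time (a new reading comes with each control period).
- r.get_image(name): name is "side" or "top"; returns (picture, depth): 384x512x3 uint8, red, green, blue; 384x512 float32, m along the optical axis (not along the pixel's ray), 0 where there is no reading.
- r.camera_model(name): a dict with "intrinsics" (3x3 intrinsics, pixels), "dist_coeffs" ([k1, k2, p1, p2, k3] as OpenCV has them; the pictures are not rectified), "eye" and "attitude" of the camera in the world. Camera axes: x right, y down, z forward; pixel columns grow to the right and rows downward; lengths in m; the calibration is good to about 2 mm. A picture is of the moment at which its call begins. camera_model takes no time and is no camera call.
- r.finish_job(): hands the job in, once; it reports no verdict.
Trained networks look in the newest picture that a camera, given by its name, has taken for a name from the list of things; names that differ only in an ending like _2 or _b are one class to them, and where a whole thing is asked for, a point or a joint stands for the part that bears it (a point fixed in the world has none). Each returns a list of dicts, best first, with "confidence" (0 to 1); they miss things now and then, are a little off and sometimes report something else, mostly with a low value. They report only what shows in the picture. A call takes as long as a camera call. They do not tell look-alikes from the thing itself.
- r.look_for(label, camera): "pixel" ([column, row] in pixels, amid what is visible of it).
- r.masks_of(label, camera): "mask" (384x512 bool, what is visible of it) and "pixel" ([column, row] in pixels, amid what is visible of it).
The state is a dict: "clock": time; "joint_positions": joint angles; "dq": joint speeds; "joint_efforts": joint torques, N m; "tcp_pos": TCP position; "eef_rot": TCP orientation; "wrist_force": force on the tool from outside, world axes, zero at the start; "wrist_torque": the same for the moment, N m; "gripper_width": finger opening in m.
Only numpy, scipy, OpenCV 4.12 (cv2) and the standard library are available. Lean on these libraries where they do the work, as an engineer would, in place of code of your own. Each camera call takes 0.05 s, during which the arm holds its last target. There are 200 camera calls.

## Task

One of the three red lunch boxes is missing its pink-lidded cup: press the blue call button fully down to call the packer, let it spring back, then point with the fingertips a few centimetres above the empty cup place in that box for a good two seconds, and after that point in the same way for a good two seconds at the pink spare cup on the white tray. Point without touching: grasp nothing, and leave the boxes, cups, bottle, bowl and lids untouched where they are. Between these places travel high, the fingertips 10 cm or more above things, and do not dip down over the complete boxes or the other spare cups.

Things in the scene. Friction and masses are not known exactly. Their poses are not given: they have to be found in the camera images.
- box_short: red lunch box, 150 (own x) x 190 (own y) x 34 mm high, walls 4 mm, loose, about 0.4 kg. Origin: centre of its underside; own x points roughly away from the robot (box turned up to 0.2 rad), z up. Food and cups inside rise at most 7 mm above the rim. This is the incomplete one: it has an amber-lidded cup but the place beside it, nearer the robot, is empty
- box_short_place (a point): the EMPTY place for the pink cup, a square compartment 69 x 70 mm at the corner on own -x, -y; the point is the middle of its mouth at rim height, 36 mm towards own -x and 56 mm towards own -y from the box's centre, 34 mm above the bench
- box_full1: red lunch box, 150 (own x) x 190 (own y) x 34 mm high, walls 4 mm, loose, about 0.4 kg. Origin: centre of its underside; own x points roughly away from the robot (box turned up to 0.2 rad), z up. Food and cups inside rise at most 7 mm above the rim. Complete: holds both its pink-lidded and its amber-lidded cup
- box_full1_place (a point): the filled place for the pink cup, a square compartment 69 x 70 mm at the corner on own -x, -y; the point is the middle of its mouth at rim height, 36 mm towards own -x and 56 mm towards own -y from the box's centre, 34 mm above the bench
- box_full2: red lunch box, 150 (own x) x 190 (own y) x 34 mm high, walls 4 mm, loose, about 0.4 kg. Origin: centre of its underside; own x points roughly away from the robot (box turned up to 0.2 rad), z up. Food and cups inside rise at most 7 mm above the rim. Complete: holds both its pink-lidded and its amber-lidded cup
- box_full2_place (a point): the filled place for the pink cup, a square compartment 69 x 70 mm at the corner on own -x, -y; the point is the middle of its mouth at rim height, 36 mm towards own -x and 56 mm towards own -y from the box's centre, 34 mm above the bench
- cup_pink: pink-lidded spare portion cup standing on the white spare tray, 50 mm wide, 36 mm high, loose, about 45 g. Origin: centre of its underside, 6 mm above the bench. The three spare cups stand 68 mm apart in a row, in any order
- cup_pink_top (a point): centre of the top of the pink spare cup's lid, 42 mm above the bench
- cup_green: green-lidded spare portion cup standing on the white spare tray, 50 mm wide, 36 mm high, loose, about 45 g. Origin: centre of its underside, 6 mm above the bench
- cup_green_top (a point): centre of the top of its lid, 42 mm above the bench
- cup_amber: amber-lidded spare portion cup standing on the white spare tray, 50 mm wide, 36 mm high, loose, about 45 g. Origin: centre of its underside, 6 mm above the bench
- cup_amber_top (a point): centre of the top of its lid, 42 mm above the bench
- call_button (a joint): travel of the blue call button in m: 0 up, 0.006 fully down; springs back, about 5 N takes it fully down; it counts as pressed beyond 0.004
- call_button_top (a point): centre of the top of the round blue call button (40 mm wide, pressed straight down) on its grey housing fixed to the bench
- sauce_bottle: small dark brown sauce bottle with red cap, 56 mm wide, 100 mm high, behind the boxes. Origin: centre of its underside
- soup_bowl: dark red-brown bowl, 120 mm wide, 65 mm high, on the right. Origin: centre of its underside
- lid_stack: stack of clear-grey lids, 150 x 190 x 50 mm, on the left. Origin: centre of its underside
Things that resemble listed ones, but are neither listed nor needed, are in the scene too. There is more than one size of the sauce_bottle; the job needs the smallest.

How it is judged:
By the outcome, as a careful person would: the job done as asked, in the order asked, and still so for the second after the job is handed in, with the robot touching nothing.
It also fails if it takes over 54 s, if anything falls off the work surface, if the arm or the gripper's body presses on something with over 40 N, if the wrist force passes 120 N, or if a joint passes its speed limit or range.

## Working session

There is one attempt and no reset: what is moved stays moved. The work goes in short steps, Python scripts to look and compute and a tool call to move; the robot and the scene stay as the last step left them, time stands still between calls to the robot, and variables do not carry over. Pictures are saved under pics/ and viewed, about 8 in all and at most 12, crops included, and the job is handed in when it is done.

Besides the shell and the picture viewer there is one more tool, called after ">>>" as a command line: name --argument value ..., lists and objects as JSON in quotes. jog_arm: Moves the arm, as the interface text tells. Scaled input: -1 to 1 covers 100 mm each way for a shift and 180 degrees each way for a turn. Its arguments: {"type":"object","properties":{"deltas":{"type":"array","items":{"type":"array","items":{"type":"array","items":{"type":"number","minimum":-1,"maximum":1}}}}},"required":["deltas"]}

```bash
mkdir -p pics
cat > h.py <<'E'
import numpy as np, cv2
from workcell import r
def cam(n):
    m=r.camera_model(n); return m
def world(n,px,d):
    m=r.camera_model(n);K=np.array(m["intrinsics"]);D=np.array(m["dist_coeffs"])
    u=cv2.undistortPoints(np.array([[px]],float),K,D)[0,0]
    A=np.array(m["attitude"]);R=A if A.shape==(3,3) else cv2.Rodrigues(A)[0]
    return np.array(m["eye"])+R@(np.array([u[0],u[1],1])*d)
def dmed(dep,px):
    c,w=int(round(px[0])),int(round(px[1]));p=dep[max(w-2,0):w+3,max(c-2,0):c+3];p=p[p>0]
    return float(np.median(p)) if p.size else 0
E
python3 - <<'E'
from h import *
ims={}
for n in("top","side"):
    im,d=r.get_image(n);ims[n]=im;cv2.imwrite(f"pics/{n}0.png",im[:,:,::-1]);np.save(f"{n}0.npy",d)
    m=cam(n);print(n,m["eye"],m["attitude"])
    for l in("box_short","box_full1","cup_pink","cup_green","cup_amber","call_button","sauce_bottle"):
        for o in r.look_for(l,n)[:5]:
            print(l,np.round(o["pixel"]),round(o["confidence"],2),np.round(world(n,o["pixel"],dmed(d,o["pixel"])),3))
print(r.state())
E
```

```text
top [0.37468949 0.01443657 1.37188105] [-2.15903844  2.09880212 -0.22246216]
box_short [250. 208.] 0.82 [ 0.591 -0.021  0.031]
box_full1 [321. 206.] 0.65 [ 0.606 -0.247  0.031]
box_full1 [166. 196.] 0.58 [0.625 0.246 0.032]
cup_pink [174. 259.] 0.55 [0.426 0.207 0.043]
cup_green [397. 231.] 0.61 [ 0.537 -0.493  0.006]
cup_amber [218. 260.] 0.59 [0.427 0.075 0.041]
call_button [216. 261.] 0.27 [0.424 0.079 0.042]
sauce_bottle [271. 152.] 0.82 [ 0.764 -0.081  0.08 ]
sauce_bottle [301. 150.] 0.74 [ 0.762 -0.169  0.112]
sauce_bottle [249. 206.] 0.68 [ 0.599 -0.017  0.031]
sauce_bottle [238. 131.] 0.58 [0.82  0.026 0.108]
side [-0.04532275  0.73777337  0.9346701 ] [-0.95228972  2.42831546 -1.09630327]
box_short [270. 197.] 0.56 [ 0.597 -0.007  0.028]
box_full1 [318. 165.] 0.9 [ 0.583 -0.239  0.028]
box_full1 [204. 240.] 0.79 [0.614 0.25  0.028]
cup_pink [262. 264.] 0.52 [0.43  0.209 0.043]
cup_green [282. 251.] 0.75 [0.421 0.142 0.043]
cup_green [135. 305.] 0.32 [0.566 0.509 0.05 ]
cup_amber [137. 306.] 0.63 [0.561 0.507 0.051]
cup_amber [295. 238.] 0.61 [0.424 0.081 0.042]
sauce_bottle [209. 159.] 0.92 [0.812 0.044 0.094]
sauce_bottle [242. 162.] 0.78 [ 0.764 -0.057  0.049]
sauce_bottle [264. 142.] 0.61 [ 0.754 -0.156  0.086]
{'clock': 0.8, 'joint_positions': array([-1.44030014e+00,  1.80757927e-01,  1.60698519e+00,  2.60653944e-07,
        1.35378881e+00, -2.06306518e-01]), 'dq': array([-0.00135196, -0.00088829,  0.00149906, -0.00161923,  0.0017683 ,
       -0.00124368]), 'joint_efforts': array([ 3.07976579e-04, -4.33788049e+01, -3.42153955e+01,  7.02887820e-02,
        3.07224377e-02,  2.55822584e-06]), 'tcp_pos': array([ 0.19003782, -0.54271907,  0.22014531]), 'eef_rot': array([ 3.09709177e+00,  5.26541189e-01, -3.21529790e-06]), 'wrist_force': array([-0.28578955,  0.05441878, -0.71292545]), 'wrist_torque': array([ 0.04563   , -0.00101585, -0.02573395]), 'gripper_width': 0.0881765984463695}
```

View pics/top0.png

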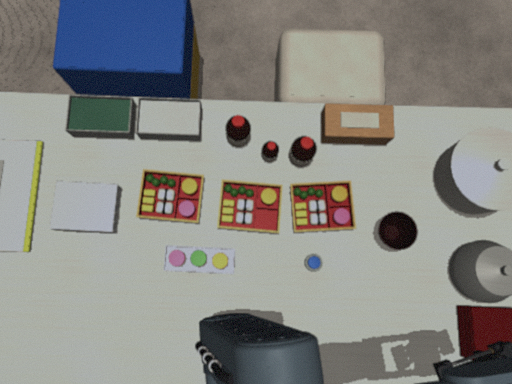

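View pics/side0.png

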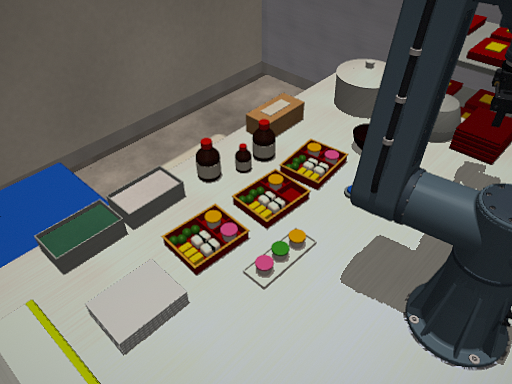

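Top view: the three red boxes are centred near (171,196), (250,207) and (323,206). The middle one has an amber lid at (270,196), but the place under it at (264,219) is empty. The others show pink lids at (187,208) and (342,215), so the middle box is box_short. The blue button is at (314,262). The tray cups are pink (177,258), green (199,258) and amber (220,260). The side view agrees, with pink at (264,263). The button is mostly hidden behind the arm there, at (349,191).

Run:
```python
from h import *
im=cv2.imread("pics/top0.png");d=np.load("top0.npy")
cv2.imwrite("pics/crop.png",cv2.resize(im[160:280,130:370],None,fx=3.3,fy=3.3,interpolation=cv2.INTER_CUBIC))
h=cv2.cvtColor(im,cv2.COLOR_BGR2HSV)
def blob(n,hsv,d,lo,hi,near):
    m=cv2.inRange(hsv,lo,hi);k,_,st,ce=cv2.connectedComponentsWithStats(m)
    i=min([i for i in range(1,k) if st[i,4]>12],key=lambda i:np.hypot(*(ce[i]-near)))
    print(n,near,ce[i].round(1),st[i,4],world(n,ce[i],dmed(d,ce[i])).round(4))
blob("top",h,d,(100,120,60),(130,255,255),(314,262))
blob("top",h,d,(150,70,80),(175,255,255),(177,258))
s=cv2.imread("pics/side0.png");ds=np.load("side0.npy");hs=cv2.cvtColor(s,cv2.COLOR_BGR2HSV)
blob("side",hs,ds,(150,70,80),(175,255,255),(264,263))
blob("side",hs,ds,(100,120,60),(130,255,255),(349,191))
for n,D in(("top",d),("side",ds)):
    r.get_image(n)
    for o in r.masks_of("box_short",n)[:2]:
        M=cv2.morphologyEx(o["mask"].astype(np.uint8),cv2.MORPH_CLOSE,np.ones((5,5)))
        ys,xs=np.nonzero((M>0)&(D>0))
        P=np.array([world(n,(x,y),D[y,x]) for x,y in zip(xs,ys)])
        P=P[(P[:,2]>.018)&(P[:,2]<.06)]
        c,sz,a=cv2.minAreaRect(P[:,:2].astype(np.float32))
        if sz[0]>sz[1]: a-=90
        a=np.deg2rad((a+90)%180-90);R=np.array([[np.cos(a),-np.sin(a)],[np.sin(a),np.cos(a)]])
        print(n,o["pixel"],o["confidence"],"c",np.round(c,4),"sz",np.round(sz,3),"yaw",round(a,3),"place",(np.array(c)+R@[-.036,-.056]).round(4))
```

```text
top (314, 262) [313.7 262. ] 109 [ 0.4294 -0.2237  0.0213]
top (177, 258) [176.6 257.7] 185 [0.4304 0.2005 0.0423]
side (264, 263) [263.9 262.5] 239 [0.4305 0.2029 0.0406]
side (349, 191) [349.3 188.6] 24 [ 0.4395 -0.2152  0.0217]
top [249.7, 205.2] 0.76 c [ 0.5985 -0.0188] sz [0.196 0.156] yaw -0.062 place [ 0.5591 -0.0724]
side [282.3, 251.1] 0.74 c [0.4286 0.1377] sz [0.046 0.045] yaw -0.035 place [0.3907 0.083 ]
side [270.2, 196.4] 0.6 c [ 0.6004 -0.0186] sz [0.198 0.16 ] yaw -0.054 place [ 0.5614 -0.0726]
```

View pics/crop.png

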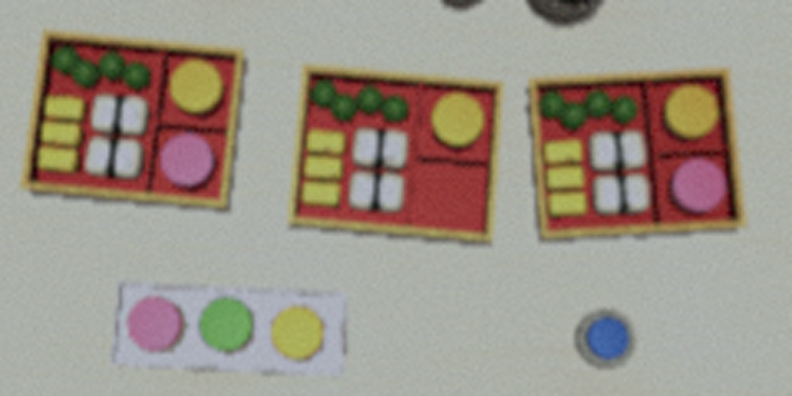

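The crop confirms it: the middle box has the only empty corner, at crop (452,195). The pink spare cup is the leftmost on the tray, at crop (155,323), and the blue button is at crop (608,338). I'll close the fingers on the way, since open ones would straddle the button.

The targets are button (0.4295,-0.2235), top at 0.021; place (0.560,-0.0725); cup (0.4305,0.2015), top at 0.042. I'll travel at TCP z = 0.22.

>>> jog_arm --deltas '[[[0.08, -0.05, 0, 0, 0, 0, 0], [0.18, -0.12, 0, 0, 0, 0, 0], [0.3, -0.2, 0, 0, 0, 0, 0], [0.42, -0.28, 0, 0, 0, 0, 0], [0.54, -0.36, 0, 0, 0, 0, 0], [0.66, -0.44, 0, 0, 0, 0, 0], [0.78, -0.52, 0, 0, 0, 0, 0], [0.9, -0.6, 0, 0, 0, 0, 0], [0.97, -0.65, 0, 0, 0, 0, 0], [1, -0.67, 0, 0, 0, 0, 0]]]'

```text
clock: 2.0
tcp_pos: [0.2629, -0.4456, 0.2202]
eef_rot: [3.097, 0.528, 0.0]
wrist_force: [-0.6, 0.3, -0.1]
gripper_width: 0.0101
```

>>> jog_arm --deltas '[[[0.08, -0.05, 0, 0, 0, 0, 0], [0.18, -0.12, 0, 0, 0, 0, 0], [0.3, -0.2, 0, 0, 0, 0, 0], [0.42, -0.28, 0, 0, 0, 0, 0], [0.54, -0.36, 0, 0, 0, 0, 0], [0.66, -0.44, 0, 0, 0, 0, 0], [0.78, -0.52, 0, 0, 0, 0, 0], [0.9, -0.6, 0, 0, 0, 0, 0], [0.97, -0.65, 0, 0, 0, 0, 0], [1, -0.67, 0, 0, 0, 0, 0]]]'

```text
clock: 3.0
tcp_pos: [0.3357, -0.3484, 0.2202]
eef_rot: [3.096, 0.53, 0.0]
wrist_force: [-0.7, -0.0, 0.4]
gripper_width: 0.0004
```

>>> jog_arm --deltas '[[[0.08, -0.05, 0, 0, 0, 0, 0], [0.18, -0.12, 0, 0, 0, 0, 0], [0.3, -0.2, 0, 0, 0, 0, 0], [0.42, -0.28, 0, 0, 0, 0, 0], [0.54, -0.36, 0, 0, 0, 0, 0], [0.66, -0.44, 0, 0, 0, 0, 0], [0.78, -0.52, 0, 0, 0, 0, 0], [0.9, -0.6, 0, 0, 0, 0, 0], [0.97, -0.65, 0, 0, 0, 0, 0], [1, -0.67, 0, 0, 0, 0, 0]]]'

```text
clock: 4.0
tcp_pos: [0.4083, -0.2509, 0.2202]
eef_rot: [3.096, 0.532, 0.0]
wrist_force: [-0.7, 0.5, 0.6]
gripper_width: 0.0005
```

```bash
cat > go.py <<'E'
from h import *
import sys
s=r.state();R=cv2.Rodrigues(s["eef_rot"])[0];p=s["tcp_pos"]
print(s["clock"],p.round(4),s["eef_rot"].round(3),s["wrist_force"].round(1),s["gripper_width"])
for t in((.4295,-.2235,.22),(.56,-.0725,.22),(.4305,.2015,.22)):print(t,(R.T@(np.array(t)-p)/.1).round(3))
E
python3 go.py
```

```text
4.0 [ 0.4083 -0.2509  0.2202] [3.096 0.532 0.   ] [-0.7  0.5  0.6] 0.0004854587519522021
(0.4295, -0.2235, 0.22) [ 0.291 -0.188  0.002]
(0.56, -0.0725, 0.22) [ 2.025e+00 -1.176e+00  2.000e-03]
(0.4305, 0.2015, 0.22) [ 1.719e+00 -4.191e+00  1.000e-03]
```

>>> jog_arm --deltas '[[[0.08, -0.05, 0.05, 0, 0, 0, 0], [0.16, -0.1, 0.15, 0, 0, 0, 0], [0.24, -0.15, 0.28, 0, 0, 0, 0], [0.28, -0.18, 0.42, 0, 0, 0, 0], [0.29, -0.19, 0.56, 0, 0, 0, 0], [0.29, -0.19, 0.7, 0, 0, 0, 0], [0.29, -0.19, 0.82, 0, 0, 0, 0], [0.29, -0.19, 0.92, 0, 0, 0, 0], [0.29, -0.19, 1, 0, 0, 0, 0], [0.29, -0.19, 1, 0, 0, 0, 0]]]'

```text
clock: 5.0
tcp_pos: [0.4287, -0.2229, 0.1189]
eef_rot: [-3.095, -0.532, 0.002]
wrist_force: [-0.5, 0.5, 0.1]
gripper_width: 0.0004
```

Run:
```python
from h import *
import go
im,d=r.get_image("side");im=np.ascontiguousarray(im[:,:,::-1])
h=cv2.cvtColor(im,cv2.COLOR_BGR2HSV);m=cv2.inRange(h,(100,120,60),(130,255,255));k,_,st,ce=cv2.connectedComponentsWithStats(m)
for i in range(1,k):
    if 12<st[i,4]<600: print(ce[i].round(1),st[i,4],world("side",ce[i],dmed(d,ce[i])).round(4))
cv2.imwrite("pics/s1.png",cv2.resize(im[110:270,240:440],None,fx=3,fy=3))
```

```text
5.0 [ 0.4287 -0.2229  0.1189] [-3.095e+00 -5.320e-01  2.000e-03] [-0.5  0.5  0.1] 0.00040834696007420885
(0.4295, -0.2235, 0.22) [ 0.004  0.007 -1.011]
(0.56, -0.0725, 0.22) [ 1.738 -0.981 -1.011]
(0.4305, 0.2015, 0.22) [ 1.432 -3.996 -1.005]
[349.3 189. ] 27 [ 0.4399 -0.2163  0.0189]
```

View pics/s1.png

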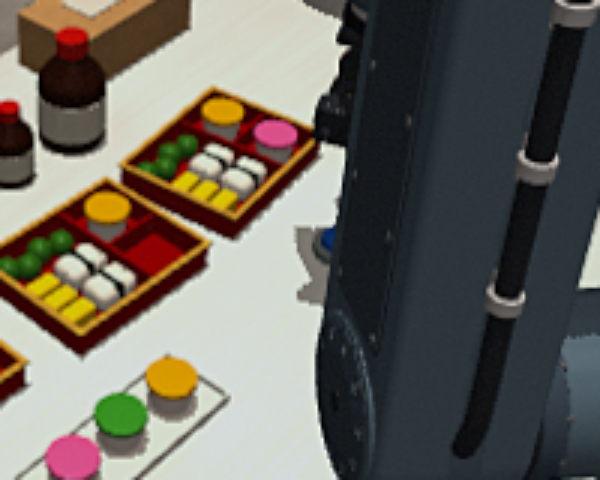

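The side crop shows the button's blue edge at crop (327,240), mostly hidden by the arm. Its visible part agrees with the top-view position. Next I press slowly.

>>> jog_arm --deltas '[[[0, 0.01, 0.1, 0, 0, 0, 0], [0, 0.01, 0.25, 0, 0, 0, 0], [0, 0.01, 0.4, 0, 0, 0, 0], [0, 0.01, 0.55, 0, 0, 0, 0], [0, 0.01, 0.67, 0, 0, 0, 0], [0, 0.01, 0.75, 0, 0, 0, 0], [0, 0.01, 0.79, 0, 0, 0, 0], [0, 0.01, 0.82, 0, 0, 0, 0], [0, 0.01, 0.84, 0, 0, 0, 0], [0, 0.01, 0.84, 0, 0, 0, 0]]]'

```text
clock: 6.05
tcp_pos: [0.4295, -0.2243, 0.0358]
eef_rot: [-3.096, -0.532, 0.001]
wrist_force: [0.6, 0.1, -0.3]
gripper_width: 0.0004
```

>>> jog_arm --deltas '[[[0, 0, 0.01, 0, 0, 0, 0], [0, 0, 0.02, 0, 0, 0, 0], [0, 0, 0.025, 0, 0, 0, 0], [0, 0, 0.03, 0, 0, 0, 0], [0, 0, 0.03, 0, 0, 0, 0], [0, 0, 0.03, 0, 0, 0, 0], [0, 0, 0.03, 0, 0, 0, 0], [0, 0, 0.03, 0, 0, 0, 0], [0, 0, 0.03, 0, 0, 0, 0], [0, 0, 0.03, 0, 0, 0, 0]]]'

```text
clock: 7.05
tcp_pos: [0.4295, -0.2243, 0.0328]
eef_rot: [-3.096, -0.532, 0.001]
wrist_force: [0.7, -0.4, -0.1]
gripper_width: 0.0004
```

No contact force at tip height 14 mm, so I'll look before going lower.

Run:
```python
from h import *
im,d=r.get_image("top");s,ds=r.get_image("side")
a=cv2.resize(im[235:290,280:350],None,fx=7,fy=7,interpolation=cv2.INTER_CUBIC)
b=cv2.resize(s[165:220,320:390],None,fx=5,fy=7)
cv2.imwrite("pics/t2.png",np.hstack([a,b[:,:300]])[:,:,::-1])
d0=np.load("top0.npy")
for v in range(256,269,2):print([round(float(world("top",(u,v),d0[v,u])[2])*1e3) for u in range(304,326,2)])
```

```text
[3, -4, 12, 8, 9, 22, 12, 10, 10, 1, -3]
[-2, 12, 14, 27, 22, 22, 24, 10, 13, 1, 1]
[0, 19, 18, 25, 18, 23, 22, 23, 15, 0, 2]
[7, 11, 21, 27, 25, 21, 21, 27, 16, -4, -5]
[5, 15, 23, 20, 19, 26, 25, 25, 13, 0, 1]
[2, 15, 17, 15, 23, 19, 24, 26, 8, -4, -3]
[-3, 7, 12, 14, 17, 21, 17, 10, 2, 3, 3]
```

View pics/t2.png

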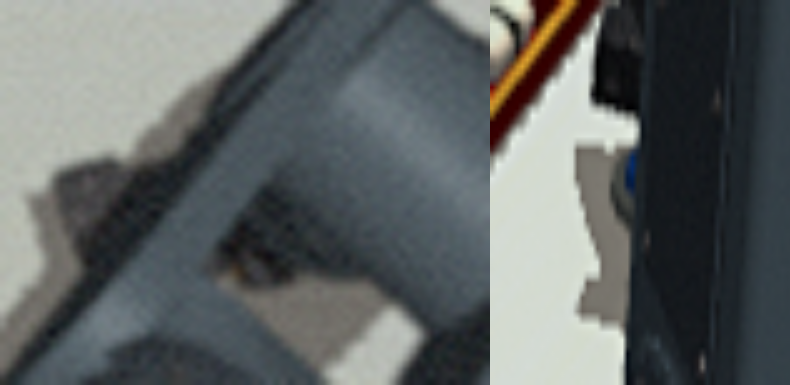

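Both crops are largely blocked by the arm; only the button's left edge shows, at crop (630,170). I'll compare that edge numerically with the earlier picture.

Run:
```python
from h import *
A=cv2.imread("pics/side0.png")[:,:,::-1];B,d=r.get_image("side")
for im in(A,B):
    m=cv2.inRange(cv2.cvtColor(np.ascontiguousarray(im),cv2.COLOR_RGB2HSV),(100,120,60),(130,255,255))[180:200,342:356]
    ys,xs=np.nonzero(m);print(len(xs),xs.mean()+342,ys.mean()+180,ys.min()+180,ys.max()+180)
    print("\n".join("".join(".#"[v>0] for v in row) for row in m))
print(r.state())
for k in range(5):
    print(r.state()["wrist_force"]);
```

```text
24 349.3333333333333 188.625 185 192Traceback (most recent call last):
  File "<stdin>", line 6, in <module>
  File "<stdin>", line 6, in <genexpr>
  File "<stdin>", line 6, in <genexpr>
TypeError: string indices must be integers, not 'numpy.bool'
```

Run:
```python
from h import *
A=cv2.imread("pics/side0.png")[:,:,::-1];B,d=r.get_image("side")
for im in(A,B):
    m=cv2.inRange(cv2.cvtColor(np.ascontiguousarray(im),cv2.COLOR_RGB2HSV),(100,120,60),(130,255,255))[180:200,342:356]
    print("\n".join("".join(".#"[int(v>0)] for v in row) for row in m[3:15]),"\n")
s=r.state();print(s["joint_efforts"].round(2),s["wrist_force"],s["wrist_torque"],s["tcp_pos"],s["joint_positions"].round(3))
```

```text
..............
..............
.........#....
.......###....
......####....
......####....
.....####.....
......###.....
.......##.....
......###.....
..............
.............. 

..............
..............
..............
..............
......#.......
.....##.......
.....##.......
......#.......
.....##.......
......#.......
..............
.............. 

[-0.000e+00 -3.820e+01 -2.566e+01  6.000e-02 -2.000e-02 -0.000e+00] [ 0.03653827  0.16062615 -0.47436431] [ 0.00058338 -0.00996266  0.02609396] [ 0.4295575  -0.22426087  0.03287018] [-0.727  0.249  1.96  -0.     0.933  0.504]
```

>>> jog_arm --deltas '[[[0, 0, 0.005, 0, 0, 0, 0], [0, 0, 0.01, 0, 0, 0, 0], [0, 0, 0.015, 0, 0, 0, 0], [0, 0, 0.02, 0, 0, 0, 0], [0, 0, 0.025, 0, 0, 0, 0], [0, 0, 0.03, 0, 0, 0, 0], [0, 0, 0.03, 0, 0, 0, 0], [0, 0, 0.03, 0, 0, 0, 0], [0, 0, 0.03, 0, 0, 0, 0], [0, 0, 0.03, 0, 0, 0, 0]]]'

```text
clock: 8.25
tcp_pos: [0.4295, -0.2243, 0.0299]
eef_rot: [-3.096, -0.532, 0.001]
wrist_force: [-0.3, -0.2, 0.6]
gripper_width: 0.0008
```

Run:
```python
from h import *
s=r.state();print(s["joint_efforts"].round(2),s["joint_positions"].round(4),s["wrist_force"])
for n in("side","top"):
    im,d=r.get_image(n)
    ys,xs=np.nonzero(d>0)
    P=np.array([world(n,(x,y),d[y,x]) for x,y in zip(xs[::1],ys[::1]) ]) if 0 else None
    K=r.camera_model(n);U=cv2.undistortPoints(np.stack([xs,ys],1).astype(float)[:,None],np.array(K["intrinsics"]),np.array(K["dist_coeffs"]))[:,0]
    A=np.array(K["attitude"]);R=A if A.shape==(3,3) else cv2.Rodrigues(A)[0]
    P=np.array(K["eye"])+(np.c_[U,np.ones(len(U))]*d[ys,xs][:,None])@R.T
    Q=P-np.array(s["tcp_pos"]);k=(np.hypot(Q[:,0],Q[:,1])<.11)&(P[:,2]>.028)&(P[:,2]<.2)&(P[:,0]<.52)
    T=Q[k]@cv2.Rodrigues(s["eef_rot"])[0]
    for lo in np.arange(-.17,.01,.015):
        t=T[(T[:,2]>lo)&(T[:,2]<lo+.015)]
        if len(t)>5: print(n,round(lo,3),len(t),np.percentile(t,[3,97],axis=0).round(3).tolist())
```

```text
[ 0.000e+00 -3.830e+01 -2.548e+01  6.000e-02 -2.000e-02 -0.000e+00] [-7.267e-01  2.545e-01  1.961e+00 -1.000e-04  9.265e-01  5.039e-01] [-0.25117546 -0.22995163  0.62984206]
side -0.17 9 [[0.023, -0.041, -0.17], [0.035, -0.031, -0.165]]
side -0.14 54 [[0.01, -0.095, -0.133], [0.032, -0.037, -0.125]]
side -0.125 57 [[0.009, -0.097, -0.125], [0.033, -0.049, -0.11]]
side -0.11 52 [[0.008, -0.093, -0.11], [0.034, 0.025, -0.096]]
side -0.095 34 [[0.006, -0.089, -0.094], [0.033, -0.084, -0.082]]
top -0.17 12 [[-0.03, -0.043, -0.17], [-0.01, -0.031, -0.157]]
top -0.14 86 [[-0.021, -0.095, -0.132], [0.032, 0.087, -0.125]]
top -0.125 55 [[-0.005, -0.095, -0.125], [0.031, -0.054, -0.116]]
top -0.11 16 [[-0.032, -0.061, -0.105], [0.028, -0.032, -0.095]]
```

>>> jog_arm --deltas '[[[0, 0, 0.005, 0, 0, 0, 0], [0, 0, 0.01, 0, 0, 0, 0], [0, 0, 0.015, 0, 0, 0, 0], [0, 0, 0.02, 0, 0, 0, 0], [0, 0, 0.025, 0, 0, 0, 0], [0, 0, 0.03, 0, 0, 0, 0], [0, 0, 0.03, 0, 0, 0, 0], [0, 0, 0.03, 0, 0, 0, 0], [0, 0, 0.03, 0, 0, 0, 0], [0, 0, 0.03, 0, 0, 0, 0]]]'

```text
clock: 9.35
tcp_pos: [0.4295, -0.2242, 0.0269]
eef_rot: [-3.096, -0.532, 0.001]
wrist_force: [0.5, 0.8, 0.0]
gripper_width: 0.0002
```

>>> jog_arm --deltas '[[[0, 0, 0.005, 0, 0, 0, 0], [0, 0, 0.01, 0, 0, 0, 0], [0, 0, 0.015, 0, 0, 0, 0], [0, 0, 0.02, 0, 0, 0, 0], [0, 0, 0.025, 0, 0, 0, 0], [0, 0, 0.03, 0, 0, 0, 0], [0, 0, 0.035, 0, 0, 0, 0], [0, 0, 0.04, 0, 0, 0, 0], [0, 0, 0.04, 0, 0, 0, 0], [0, 0, 0.04, 0, 0, 0, 0]]]'

```text
clock: 10.35
tcp_pos: [0.4296, -0.2243, 0.0229]
eef_rot: [-3.096, -0.532, 0.0]
wrist_force: [-0.1, -0.9, 0.3]
gripper_width: 0.0004
```

Run:
```python
from h import *
im,d=r.get_image("side")
im=np.ascontiguousarray(im[:,:,::-1]);K=r.camera_model("side");A=np.array(K["attitude"]);R=A if A.shape==(3,3) else cv2.Rodrigues(A)[0]
s=r.state();T=cv2.Rodrigues(s["eef_rot"])[0]
def pr(p):
    q=R.T@(np.array(p)-K["eye"]);return cv2.projectPoints(q[None],np.zeros(3),np.zeros(3),np.array(K["intrinsics"]),np.array(K["dist_coeffs"]))[0][0,0]
for nm,l in(("tcp",(0,0,0)),("tip",(0,0,.019)),("bodyL",(0,-.0935,-.045)),("bodyLf",(.0375,-.0935,-.045)),("bodyLtop",(.0375,-.0935,-.13))):
    u=pr(s["tcp_pos"]+T@np.array(l));print(nm,u.round(1));cv2.circle(im,tuple(np.int32(u.round())),0,(0,255,255),-1)
cv2.imwrite("pics/s3.png",cv2.resize(im[100:220,310:430],None,fx=5,fy=5,interpolation=cv2.INTER_NEAREST))
```

```text
tcp [353.6 188.3]
tip [352.8 192.7]
bodyL [348.2 196.2]
bodyLf [335.9 192.9]
bodyLtop [339.4 170.9]
```

View pics/s3.png

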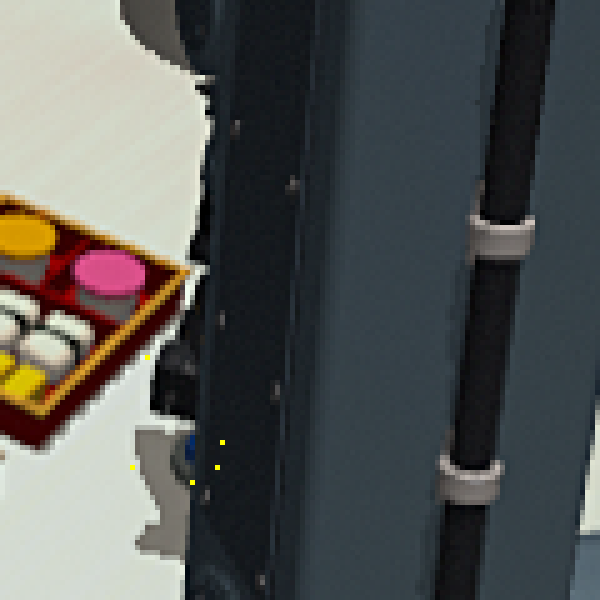

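The body's visible lower edge, at crop (175,412), sits about 40 mm higher than the reported pose predicts. That fits the missing contact: the real fingertips seem higher than stated. I'll carry on down in small steps, guided by force.

>>> jog_arm --deltas '[[[0, 0, 0.01, 0, 0, 0, 0], [0, 0, 0.02, 0, 0, 0, 0], [0, 0, 0.03, 0, 0, 0, 0], [0, 0, 0.035, 0, 0, 0, 0], [0, 0, 0.04, 0, 0, 0, 0], [0, 0, 0.045, 0, 0, 0, 0], [0, 0, 0.05, 0, 0, 0, 0], [0, 0, 0.05, 0, 0, 0, 0], [0, 0, 0.05, 0, 0, 0, 0], [0, 0, 0.05, 0, 0, 0, 0]]]'

```text
clock: 11.4
tcp_pos: [0.4296, -0.2243, 0.0179]
eef_rot: [-3.096, -0.532, 0.0]
wrist_force: [0.7, 0.3, 0.5]
gripper_width: 0.0001
```

>>> jog_arm --deltas '[[[0, 0, 0.01, 0, 0, 0, 0], [0, 0, 0.02, 0, 0, 0, 0], [0, 0, 0.03, 0, 0, 0, 0], [0, 0, 0.035, 0, 0, 0, 0], [0, 0, 0.04, 0, 0, 0, 0], [0, 0, 0.045, 0, 0, 0, 0], [0, 0, 0.05, 0, 0, 0, 0], [0, 0, 0.05, 0, 0, 0, 0], [0, 0, 0.05, 0, 0, 0, 0], [0, 0, 0.05, 0, 0, 0, 0]]]'

```text
clock: 12.4
tcp_pos: [0.4296, -0.2243, 0.013]
eef_rot: [-3.096, -0.532, 0.0]
wrist_force: [0.3, -0.6, -0.8]
gripper_width: 0.0003
```

>>> jog_arm --deltas '[[[0, 0, 0.01, 0, 0, 0, 0], [0, 0, 0.02, 0, 0, 0, 0], [0, 0, 0.03, 0, 0, 0, 0], [0, 0, 0.035, 0, 0, 0, 0], [0, 0, 0.04, 0, 0, 0, 0], [0, 0, 0.045, 0, 0, 0, 0], [0, 0, 0.05, 0, 0, 0, 0], [0, 0, 0.05, 0, 0, 0, 0], [0, 0, 0.05, 0, 0, 0, 0], [0, 0, 0.05, 0, 0, 0, 0]]]'

```text
clock: 13.4
tcp_pos: [0.4297, -0.2243, 0.008]
eef_rot: [-3.096, -0.532, 0.0]
wrist_force: [-0.9, -0.4, 0.0]
gripper_width: 0.0003
```

Run:
```python
from h import *
B,d=r.get_image("side");s=r.state()
print(s["tcp_pos"],s["wrist_force"].round(2),s["joint_efforts"].round(2))
m=cv2.inRange(cv2.cvtColor(np.ascontiguousarray(B),cv2.COLOR_RGB2HSV),(100,120,60),(130,255,255))[180:200,342:356]
print("\n".join("".join(".#"[int(v>0)] for v in row) for row in m))
# dark body column: lowest visible points left of the arm
for v in range(165,196):
    row=[(u,(world("side",(u,v),d[v,u])*1e3).round().astype(int).tolist()) for u in (340,343,346)if d[v,u]>0]
    print(v,row) if v%2 else 0
```

```text
[ 0.42963962 -0.22433821  0.008004  ] [ 0.08  0.42 -0.53] [-0.000e+00 -3.914e+01 -2.418e+01  6.000e-02 -2.000e-02 -0.000e+00]
..............
..............
..............
..............
..............
..............
..............
..............
..............
.....##.......
..............
.....#........
..............
..............
..............
..............
..............
..............
..............
..............
165 [(340, [539, -311, 9]), (343, [538, -329, -1]), (346, [460, -206, 112])]
167 [(340, [536, -308, 3]), (343, [531, -320, -1]), (346, [453, -194, 115])]
169 [(340, [532, -302, 1]), (343, [524, -310, 0]), (346, [449, -189, 113])]
171 [(340, [525, -292, 1]), (343, [519, -302, -1]), (346, [443, -181, 113])]
173 [(340, [519, -284, 0]), (343, [433, -145, 133]), (346, [425, -149, 134])]
175 [(340, [515, -278, -2]), (343, [428, -138, 132]), (346, [421, -143, 133])]
177 [(340, [431, -128, 129]), (343, [422, -130, 133]), (346, [416, -135, 134])]
179 [(340, [429, -127, 123]), (343, [420, -127, 128]), (346, [412, -131, 130])]
181 [(340, [428, -126, 117]), (343, [421, -131, 118]), (346, [411, -130, 124])]
183 [(340, [429, -131, 105]), (343, [421, -133, 109]), (346, [412, -134, 114])]
185 [(340, [429, -131, 98]), (343, [422, -136, 98]), (346, [412, -136, 104])]
187 [(340, [479, -227, -3]), (343, [421, -138, 89]), (346, [411, -136, 97])]
189 [(340, [474, -220, -4]), (343, [463, -218, 4]), (346, [451, -215, 14])]
191 [(340, [466, -205, 2]), (343, [462, -220, -5]), (346, [448, -213, 7])]
193 [(340, [461, -199, 1]), (343, [453, -205, 1]), (346, [440, -198, 14])]
195 [(340, [455, -191, 1]), (343, [448, -198, 0]), (346, [438, -198, 7])]
```

The side depth puts the body's underside at 0.089 m, where the reported pose predicts 0.053. So the real tool is about 36 mm higher than reported, while sideways it agrees within about 4 mm. Contact should come within a few millimetres.

>>> jog_arm --deltas '[[[0, 0, 0.01, 0, 0, 0, 0], [0, 0, 0.02, 0, 0, 0, 0], [0, 0, 0.03, 0, 0, 0, 0], [0, 0, 0.04, 0, 0, 0, 0], [0, 0, 0.045, 0, 0, 0, 0], [0, 0, 0.05, 0, 0, 0, 0], [0, 0, 0.055, 0, 0, 0, 0], [0, 0, 0.06, 0, 0, 0, 0], [0, 0, 0.06, 0, 0, 0, 0], [0, 0, 0.06, 0, 0, 0, 0]]]'

```text
clock: 14.45
tcp_pos: [0.4296, -0.2243, 0.002]
eef_rot: [-3.096, -0.532, 0.0]
wrist_force: [-1.0, -0.7, 2.4]
gripper_width: 0.0002
```

Contact at last: 2.4 N upward. I press on.

>>> jog_arm --deltas '[[[0, 0, 0.01, 0, 0, 0, 0], [0, 0, 0.015, 0, 0, 0, 0], [0, 0, 0.02, 0, 0, 0, 0], [0, 0, 0.025, 0, 0, 0, 0], [0, 0, 0.03, 0, 0, 0, 0], [0, 0, 0.035, 0, 0, 0, 0], [0, 0, 0.04, 0, 0, 0, 0], [0, 0, 0.04, 0, 0, 0, 0], [0, 0, 0.04, 0, 0, 0, 0], [0, 0, 0.04, 0, 0, 0, 0]]]'

```text
clock: 15.45
tcp_pos: [0.4296, -0.2243, -0.0019]
eef_rot: [-3.096, -0.532, 0.0]
wrist_force: [-1.7, 0.4, 4.2]
gripper_width: 0.0006
```

>>> jog_arm --deltas '[[[0, 0, 0.005, 0, 0, 0, 0], [0, 0, 0.01, 0, 0, 0, 0], [0, 0, 0.015, 0, 0, 0, 0], [0, 0, 0.02, 0, 0, 0, 0], [0, 0, 0.025, 0, 0, 0, 0], [0, 0, 0.025, 0, 0, 0, 0], [0, 0, 0.025, 0, 0, 0, 0], [0, 0, 0.025, 0, 0, 0, 0], [0, 0, 0.025, 0, 0, 0, 0], [0, 0, 0.025, 0, 0, 0, 0]]]'

```text
clock: 16.45
tcp_pos: [0.4298, -0.2244, -0.0026]
eef_rot: [-3.096, -0.533, 0.001]
wrist_force: [-8.3, 6.6, 27.4]
gripper_width: 0.0004
```

At 27 N it is against its stop, so the button is fully down. The real fingertip height is about reported z + 0.018 m. Next I lift so it springs back, then travel high.

>>> jog_arm --deltas '[[[0, 0, -0.04, 0, 0, 0, 0], [0, 0, -0.1, 0, 0, 0, 0], [0, 0, -0.2, 0, 0, 0, 0], [0, 0, -0.32, 0, 0, 0, 0], [0, 0, -0.46, 0, 0, 0, 0], [0, 0, -0.6, 0, 0, 0, 0], [0, 0, -0.74, 0, 0, 0, 0], [0, 0, -0.86, 0, 0, 0, 0], [0, 0, -0.95, 0, 0, 0, 0], [0, 0, -1, 0, 0, 0, 0]]]'

```text
clock: 17.45
tcp_pos: [0.4302, -0.2247, 0.0985]
eef_rot: [3.095, 0.533, 0.0]
wrist_force: [0.3, 0.0, -0.3]
gripper_width: 0.0008
```

>>> jog_arm --deltas '[[[0, 0, -0.15, 0, 0, 0, 0], [0, 0, -0.35, 0, 0, 0, 0], [0, 0, -0.55, 0, 0, 0, 0], [0.06, -0.03, -0.65, 0, 0, 0, 0], [0.2, -0.12, -0.65, 0, 0, 0, 0], [0.35, -0.2, -0.65, 0, 0, 0, 0], [0.5, -0.29, -0.65, 0, 0, 0, 0], [0.65, -0.38, -0.65, 0, 0, 0, 0], [0.78, -0.45, -0.65, 0, 0, 0, 0], [0.87, -0.5, -0.65, 0, 0, 0, 0]]]'

```text
clock: 18.45
tcp_pos: [0.496, -0.1473, 0.163]
eef_rot: [3.096, 0.534, -0.001]
wrist_force: [0.4, -0.5, -0.1]
gripper_width: 0.0005
```

>>> jog_arm --deltas '[[[0.08, -0.05, 0, 0, 0, 0, 0], [0.2, -0.12, 0, 0, 0, 0, 0], [0.35, -0.2, 0, 0, 0, 0, 0], [0.5, -0.29, 0, 0, 0, 0, 0], [0.65, -0.38, 0, 0, 0, 0, 0], [0.77, -0.45, 0, 0, 0, 0, 0], [0.84, -0.49, 0, 0, 0, 0, 0], [0.86, -0.5, 0, 0, 0, 0, 0], [0.86, -0.5, 0, 0, 0, 0, 0], [0.86, -0.5, 0, 0, 0, 0, 0]]]'

```text
clock: 19.45
tcp_pos: [0.56, -0.0718, 0.1629]
eef_rot: [3.096, 0.533, -0.001]
wrist_force: [0.5, 0.1, -0.7]
gripper_width: 0.0002
```

```bash
python3 go.py
cat > tip.py <<'E'
from h import *
s=r.state();T=cv2.Rodrigues(s["eef_rot"])[0]
out=[]
for n in("side","top"):
    im,d=r.get_image(n);ys,xs=np.nonzero(d>0);K=r.camera_model(n)
    U=cv2.undistortPoints(np.stack([xs,ys],1).astype(float)[:,None],np.array(K["intrinsics"]),np.array(K["dist_coeffs"]))[:,0]
    A=np.array(K["attitude"]);R=A if A.shape==(3,3) else cv2.Rodrigues(A)[0]
    P=np.array(K["eye"])+(np.c_[U,np.ones(len(U))]*d[ys,xs][:,None])@R.T
    L=(P-s["tcp_pos"])@T
    k=(abs(L[:,0])<.06)&(abs(L[:,1])<.12)&(L[:,2]>-.2)&(P[:,2]>.06);L=L[k]
    for lo in np.arange(-.15,.02,.01):
        t=L[(L[:,2]>lo)&(L[:,2]<lo+.01)]
        if len(t)>4:print(n,round(lo,3),len(t),np.percentile(t[:,:2],[5,95],axis=0).round(3).tolist())
    im=np.ascontiguousarray(im[:,:,::-1]);cv2.imwrite(f"pics/tip_{n}_{s['clock']:.0f}.png",cv2.resize(im[60:300,160:420],None,fx=3 if n=="side" else 1,fy=3 if n=="side" else 1)[:600])
E
python3 tip.py; ls pics
```

```text
19.45 [ 0.56   -0.0718  0.1629] [ 3.096e+00  5.330e-01 -1.000e-03] [ 0.5  0.1 -0.7] 0.00016882764191917615
(0.4295, -0.2235, 0.22) [-1.737  0.993 -0.569]
(0.56, -0.0725, 0.22) [-0.002  0.007 -0.571]
(0.4305, 0.2015, 0.22) [-0.306 -3.009 -0.571]
side -0.15 52 [[-0.02, -0.042], [0.017, -0.025]]
side -0.14 75 [[-0.022, -0.043], [0.019, 0.001]]
side -0.13 405 [[-0.031, -0.095], [0.026, 0.075]]
side -0.12 109 [[-0.034, -0.096], [0.026, 0.069]]
side -0.11 163 [[-0.034, -0.092], [0.023, 0.079]]
side -0.1 131 [[-0.034, -0.088], [0.026, 0.079]]
side -0.09 66 [[-0.034, -0.088], [0.029, 0.081]]
side -0.05 7 [[-0.012, 0.003], [-0.009, 0.017]]
side -0.03 13 [[-0.012, -0.016], [0.007, 0.011]]
top -0.15 8 [[-0.018, -0.042], [0.012, -0.042]]
top -0.14 10 [[-0.023, -0.069], [0.022, -0.04]]
top -0.13 202 [[-0.034, -0.093], [0.03, 0.076]]
top -0.12 11 [[-0.036, -0.084], [0.009, 0.014]]
top -0.11 54 [[-0.036, -0.062], [-0.024, 0.026]]
top -0.1 28 [[-0.036, -0.074], [-0.024, 0.016]]
crop.png
s1.png
s3.png
side0.png
t2.png
tip_side_19.png
tip_top_19.png
top0.png
```

View pics/tip_side_19.png

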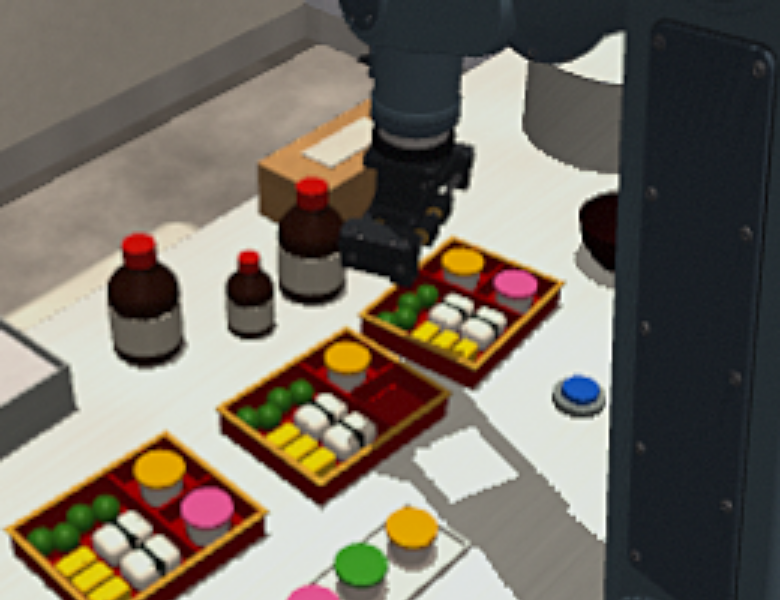

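The side crop shows the short fingers ending at crop (405,283), above and behind the empty place at (405,395) as seen from this angle. The button at (580,390) is up again. The depth also shows the fingers ending about 38 mm higher than reported, in line with the contact reading. I'll descend to tip z of about 0.067 and hold.

>>> jog_arm --deltas '[[[0, 0, 0.06, 0, 0, 0, 0], [0, 0.01, 0.16, 0, 0, 0, 0], [0, 0.01, 0.28, 0, 0, 0, 0], [0, 0.01, 0.42, 0, 0, 0, 0], [0, 0.01, 0.56, 0, 0, 0, 0], [0, 0.01, 0.7, 0, 0, 0, 0], [0, 0.01, 0.82, 0, 0, 0, 0], [0, 0.01, 0.92, 0, 0, 0, 0], [0, 0.01, 0.98, 0, 0, 0, 0], [0, 0.01, 1, 0, 0, 0, 0]]]'

```text
clock: 20.55
tcp_pos: [0.56, -0.0728, 0.0622]
eef_rot: [-3.096, -0.533, 0.002]
wrist_force: [-0.6, -0.5, 0.7]
gripper_width: 0.0004
```

>>> jog_arm --deltas '[[[0, 0, 0.06, 0, 0, 0, 0], [0, 0, 0.12, 0, 0, 0, 0], [0, 0, 0.14, 0, 0, 0, 0], [0, 0, 0.14, 0, 0, 0, 0], [0, 0, 0.14, 0, 0, 0, 0], [0, 0, 0.14, 0, 0, 0, 0], [0, 0, 0.14, 0, 0, 0, 0], [0, 0, 0.14, 0, 0, 0, 0], [0, 0, 0.14, 0, 0, 0, 0], [0, 0, 0.14, 0, 0, 0, 0]]]'

```text
clock: 21.55
tcp_pos: [0.56, -0.0728, 0.0483]
eef_rot: [-3.096, -0.533, 0.002]
wrist_force: [-0.3, 0.3, -0.8]
gripper_width: 0.0006
```

```bash
sed -i 's/P\[:,2\]>.06/P[:,2]>.055/' tip.py; python3 tip.py | grep side; python3 go.py|head -1; ls pics
```

```text
side -0.15 41 [[-0.021, -0.044], [0.017, -0.029]]
side -0.14 56 [[-0.023, -0.044], [0.017, -0.012]]
side -0.13 337 [[-0.032, -0.094], [0.026, 0.079]]
side -0.12 103 [[-0.034, -0.095], [0.027, 0.069]]
side -0.11 139 [[-0.035, -0.093], [0.03, 0.077]]
side -0.1 122 [[-0.035, -0.089], [0.026, 0.076]]
side -0.09 62 [[-0.034, -0.088], [0.029, 0.078]]
21.65 [ 0.5599 -0.0727  0.0482] [-3.096e+00 -5.330e-01  2.000e-03] [-0.8 -0.8 -0.4] 0.0003400425256540333
crop.png
s1.png
s3.png
side0.png
t2.png
tip_side_19.png
tip_side_22.png
tip_top_19.png
tip_top_22.png
top0.png
```

View pics/tip_side_22.png

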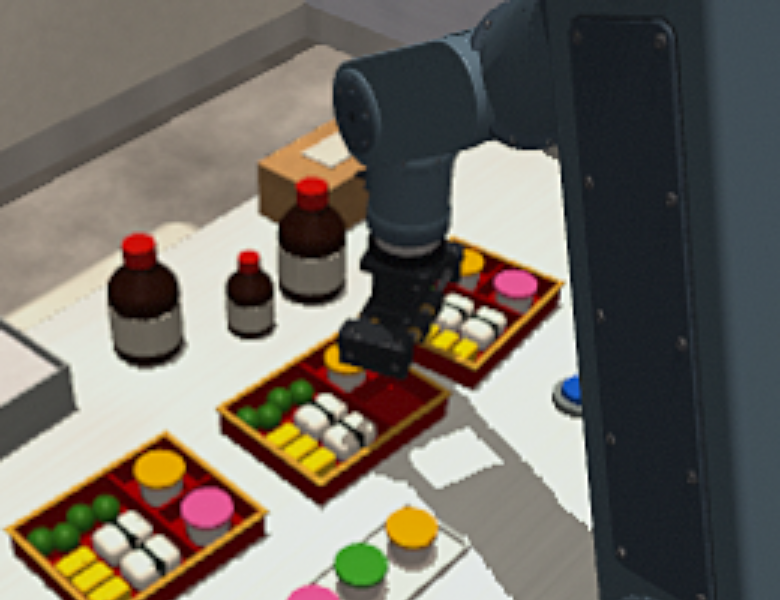

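Crop: the fingertips at (402,378) hover just above the empty place at (405,395), and nothing is touched. Hold.

>>> jog_arm --deltas '[[[0, 0, 0, 0, 0, 0, 0], [0, 0, 0, 0, 0, 0, 0], [0, 0, 0, 0, 0, 0, 0], [0, 0, 0, 0, 0, 0, 0], [0, 0, 0, 0, 0, 0, 0], [0, 0, 0, 0, 0, 0, 0], [0, 0, 0, 0, 0, 0, 0], [0, 0, 0, 0, 0, 0, 0], [0, 0, 0, 0, 0, 0, 0], [0, 0, 0, 0, 0, 0, 0]]]'

```text
clock: 22.65
tcp_pos: [0.5599, -0.0728, 0.0482]
eef_rot: [-3.096, -0.533, 0.002]
wrist_force: [0.1, 0.0, 0.1]
gripper_width: 0.0005
```

>>> jog_arm --deltas '[[[0, 0, 0, 0, 0, 0, 0], [0, 0, 0, 0, 0, 0, 0], [0, 0, 0, 0, 0, 0, 0], [0, 0, 0, 0, 0, 0, 0], [0, 0, 0, 0, 0, 0, 0], [0, 0, 0, 0, 0, 0, 0], [0, 0, 0, 0, 0, 0, 0], [0, 0, 0, 0, 0, 0, 0], [0, 0, 0, 0, 0, 0, 0], [0, 0, 0, 0, 0, 0, 0]]]'

```text
clock: 23.65
tcp_pos: [0.5599, -0.0727, 0.0482]
eef_rot: [-3.096, -0.533, 0.002]
wrist_force: [-0.5, -0.0, -0.1]
gripper_width: 0.0004
```

>>> jog_arm --deltas '[[[0, 0, 0, 0, 0, 0, 0], [0, 0, 0, 0, 0, 0, 0], [0, 0, -0.06, 0, 0, 0, 0], [0, 0, -0.18, 0, 0, 0, 0], [0, 0, -0.34, 0, 0, 0, 0], [0, 0, -0.5, 0, 0, 0, 0], [0, 0, -0.66, 0, 0, 0, 0], [0, 0, -0.82, 0, 0, 0, 0], [0, 0, -0.94, 0, 0, 0, 0], [0, 0, -1, 0, 0, 0, 0]]]'

```text
clock: 24.65
tcp_pos: [0.5609, -0.073, 0.1503]
eef_rot: [3.095, 0.533, 0.002]
wrist_force: [-0.0, -0.0, -0.3]
gripper_width: 0.0006
```

>>> jog_arm --deltas '[[[0, 0, -0.1, 0, 0, 0, 0], [0, 0, -0.2, 0, 0, 0, 0], [-0.03, -0.1, -0.2, 0, 0, 0, 0], [-0.05, -0.22, -0.2, 0, 0, 0, 0], [-0.08, -0.36, -0.2, 0, 0, 0, 0], [-0.1, -0.5, -0.2, 0, 0, 0, 0], [-0.1, -0.64, -0.2, 0, 0, 0, 0], [-0.1, -0.78, -0.2, 0, 0, 0, 0], [-0.1, -0.92, -0.2, 0, 0, 0, 0], [-0.1, -1, -0.2, 0, 0, 0, 0]]]'

```text
clock: 25.65
tcp_pos: [0.5175, 0.0194, 0.1702]
eef_rot: [3.095, 0.534, 0.002]
wrist_force: [0.2, 0.5, 0.1]
gripper_width: 0.0005
```

>>> jog_arm --deltas '[[[-0.01, -0.08, 0, 0, 0, 0, 0], [-0.02, -0.2, 0, 0, 0, 0, 0], [-0.03, -0.32, 0, 0, 0, 0, 0], [-0.05, -0.44, 0, 0, 0, 0, 0], [-0.06, -0.56, 0, 0, 0, 0, 0], [-0.07, -0.68, 0, 0, 0, 0, 0], [-0.08, -0.8, 0, 0, 0, 0, 0], [-0.09, -0.92, 0, 0, 0, 0, 0], [-0.1, -1, 0, 0, 0, 0, 0], [-0.1, -1, 0, 0, 0, 0, 0]]]'

```text
clock: 26.65
tcp_pos: [0.4741, 0.1113, 0.17]
eef_rot: [3.095, 0.536, 0.001]
wrist_force: [0.4, -0.2, -0.3]
gripper_width: 0.0005
```

>>> jog_arm --deltas '[[[-0.01, -0.08, 0, 0, 0, 0, 0], [-0.02, -0.2, 0, 0, 0, 0, 0], [-0.03, -0.32, 0, 0, 0, 0, 0], [-0.05, -0.44, 0, 0, 0, 0, 0], [-0.06, -0.56, 0, 0, 0, 0, 0], [-0.07, -0.68, 0, 0, 0, 0, 0], [-0.08, -0.8, 0, 0, 0, 0, 0], [-0.09, -0.92, 0, 0, 0, 0, 0], [-0.1, -1, 0, 0, 0, 0, 0], [-0.1, -1, 0, 0, 0, 0, 0]]]'

```text
clock: 27.65
tcp_pos: [0.4305, 0.203, 0.1699]
eef_rot: [3.094, 0.539, 0.001]
wrist_force: [-1.0, -0.5, -0.2]
gripper_width: 0.0004
```

```bash
python3 go.py; python3 tip.py | grep side; ls pics
```

```text
27.65 [0.4305 0.203  0.1699] [3.094e+00 5.390e-01 1.000e-03] [-1.  -0.5 -0.2] 0.0003606993719527747
(0.4295, -0.2235, 0.22) [-1.45   4.012 -0.499]
(0.56, -0.0725, 0.22) [ 0.288  3.031 -0.498]
(0.4305, 0.2015, 0.22) [-0.004  0.015 -0.501]
side -0.15 68 [[-0.02, -0.043], [0.016, -0.029]]
side -0.14 87 [[-0.023, -0.042], [0.017, -0.013]]
side -0.13 655 [[-0.032, -0.094], [0.026, 0.081]]
side -0.12 162 [[-0.035, -0.094], [0.027, 0.069]]
side -0.11 223 [[-0.034, -0.092], [0.021, 0.076]]
side -0.1 222 [[-0.035, -0.087], [0.024, 0.077]]
side -0.09 87 [[-0.035, -0.087], [0.026, 0.078]]
side -0.05 7 [[-0.011, -0.017], [-0.009, 0.005]]
side -0.04 15 [[-0.011, -0.015], [-0.009, 0.009]]
side -0.03 14 [[-0.011, -0.015], [-0.009, 0.011]]
crop.png
s1.png
s3.png
side0.png
t2.png
tip_side_19.png
tip_side_22.png
tip_side_28.png
tip_top_19.png
tip_top_22.png
tip_top_28.png
top0.png
```

The tool offset is the same here. Now down over the pink cup to tip z of about 0.073.

>>> jog_arm --deltas '[[[0, 0.01, 0.06, 0, 0, 0, 0], [0, 0.01, 0.16, 0, 0, 0, 0], [0, 0.01, 0.28, 0, 0, 0, 0], [0, 0.01, 0.42, 0, 0, 0, 0], [0, 0.01, 0.56, 0, 0, 0, 0], [0, 0.01, 0.7, 0, 0, 0, 0], [0, 0.01, 0.82, 0, 0, 0, 0], [0, 0.01, 0.92, 0, 0, 0, 0], [0, 0.01, 0.98, 0, 0, 0, 0], [0, 0.01, 1, 0, 0, 0, 0]]]'

```text
clock: 28.75
tcp_pos: [0.4311, 0.201, 0.0691]
eef_rot: [3.094, 0.537, -0.0]
wrist_force: [0.7, 0.2, -1.0]
gripper_width: 0.0002
```

>>> jog_arm --deltas '[[[0, 0, 0.06, 0, 0, 0, 0], [0, 0, 0.12, 0, 0, 0, 0], [0, 0, 0.14, 0, 0, 0, 0], [0, 0, 0.14, 0, 0, 0, 0], [0, 0, 0.14, 0, 0, 0, 0], [0, 0, 0.14, 0, 0, 0, 0], [0, 0, 0.14, 0, 0, 0, 0], [0, 0, 0.14, 0, 0, 0, 0], [0, 0, 0.14, 0, 0, 0, 0], [0, 0, 0.14, 0, 0, 0, 0]]]'

```text
clock: 29.75
tcp_pos: [0.4311, 0.201, 0.0552]
eef_rot: [3.094, 0.537, -0.0]
wrist_force: [-0.1, -0.4, 0.9]
gripper_width: 0.0007
```

```bash
python3 go.py|head -1
python3 - <<'E'
from h import *
im,d=r.get_image("side");cv2.imwrite("pics/s9.png",cv2.resize(np.ascontiguousarray(im[130:310,170:390,::-1]),None,fx=3,fy=3))
E
```

```text
29.75 [0.4311 0.201  0.0552] [ 3.094  0.537 -0.   ] [-0.1 -0.4  0.9] 0.0006918188384720707
```

View pics/s9.png

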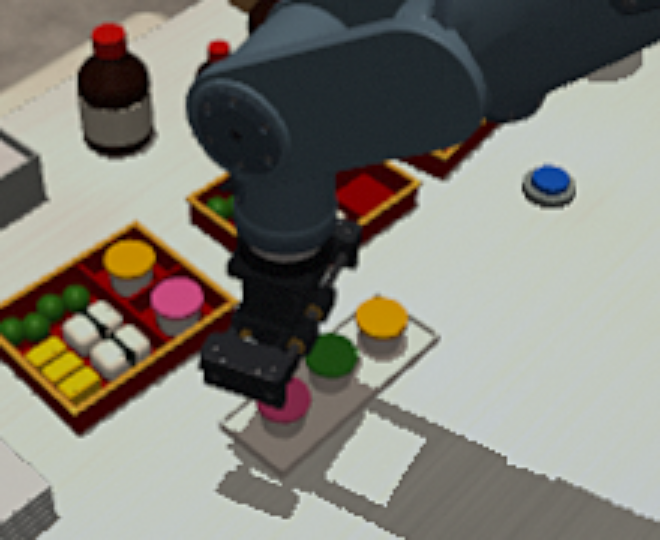

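Crop: the fingertips at (275,398) hover over the pink cup at (284,402). The row of spare cups is undisturbed and the button at (550,182) is up. Hold.

>>> jog_arm --deltas '[[[0, 0, 0, 0, 0, 0, 0], [0, 0, 0, 0, 0, 0, 0], [0, 0, 0, 0, 0, 0, 0], [0, 0, 0, 0, 0, 0, 0], [0, 0, 0, 0, 0, 0, 0], [0, 0, 0, 0, 0, 0, 0], [0, 0, 0, 0, 0, 0, 0], [0, 0, 0, 0, 0, 0, 0], [0, 0, 0, 0, 0, 0, 0], [0, 0, 0, 0, 0, 0, 0]]]'

```text
clock: 30.8
tcp_pos: [0.4311, 0.201, 0.0552]
eef_rot: [3.094, 0.537, -0.0]
wrist_force: [-0.4, 0.1, -0.6]
gripper_width: 0.0006
```

>>> jog_arm --deltas '[[[0, 0, 0, 0, 0, 0, 0], [0, 0, 0, 0, 0, 0, 0], [0, 0, 0, 0, 0, 0, 0], [0, 0, 0, 0, 0, 0, 0], [0, 0, 0, 0, 0, 0, 0], [0, 0, 0, 0, 0, 0, 0], [0, 0, 0, 0, 0, 0, 0], [0, 0, 0, 0, 0, 0, 0], [0, 0, 0, 0, 0, 0, 0], [0, 0, 0, 0, 0, 0, 0]]]'

```text
clock: 31.8
tcp_pos: [0.4311, 0.201, 0.0551]
eef_rot: [3.094, 0.537, -0.0]
wrist_force: [0.2, -0.7, -0.3]
gripper_width: 0.0007
```

```bash
python3 go.py|head -1; python3 -c "
from h import *
print(r.finish_job())"
```

```text
31.8 [0.4311 0.201  0.0551] [ 3.094  0.537 -0.   ] [ 0.2 -0.7 -0.3] 0.0007233301299895597
the job is handed in; nothing more can be done
None
```

I carried out all three steps in order and handed the job in at 31.8 s, inside the 54 s limit; it reports no verdict.

- **Button:** I pressed it with closed fingers until it hit its stop (wrist force 27 N), then lifted off. Later pictures show it up again.
- **Empty place:** I pointed at the pink-cup place in the middle box for about 2.9 s.
- **Pink spare cup:** I pointed at it for about 2.8 s. It is the cup at the left end of the tray as the top camera shows it.

**Checks:** Wrist force stayed at noise level while pointing. In the last picture the cups and boxes it showed were in place; the arm hid part of the scene.

**One thing disagreed:** the fingertips were about 37 mm higher than the reported pose and tool data imply. The first press attempts met nothing, so I went down in small steps until the force rose. The depth pictures showed the same offset at the button, the empty place and the cup. I set the pointing heights by the button contact, which puts the fingertips about 32 mm above the box rim and 31 mm above the cup lid. By the uncorrected pose they would have been about level with the rim and the lid.

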